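# Hold the index plunger back

### The job

The jar standing just off the outer end of the pull knob is in the way of the indexing fixture's sprung plunger. First lift the jar away and stand it upright on a bare piece of the table well clear of the knob (at least 15 cm from it) and let go of it, without disturbing the two round tins and the small drilled block near the fixture; then grip the knob, pull the plunger all the way back until it meets its stop, so that its pin is clear of the seat hole in the disc, and finish still holding it there so that the disc can be turned.

Things in the scene. Friction and masses are not known exactly. Their poses are not given: they have to be found in the camera images.
- index_fixture: Fixture fixed to the table; place and yaw (+-0.7 rad) vary. Base plate 148x110x10 mm (x -60..88), steel disc diameter 100 mm at x=30, parts up to z=85 mm, six seat holes in its rim; upright dark bracket x -52..-36, 44 mm wide, top z=82 mm, carries the plunger. Origin: on the table on the plunger's line. z up, x points from knob to disc; the plunger is pulled level along the fixture's own -x.
- plunger_grip (a point): Middle of the black pull knob's grip, on the plunger's axis, 60 mm above the table; at rest at x=-77 mm, y=0 in the fixture's frame, moves with the plunger. Grip: level round bar, diameter 24 mm, 30 mm long (15 mm each way from here), with a flange of diameter 32 mm, 5 mm thick at its outer (-x) end to pull against. Thin sleeve, 10 mm long, between grip and bracket; only table below.
- plunger (a joint): Travel of the spring-loaded plunger in m: 0 = pin home in its seat hole, 0.016 = fully back on its stop. The pin is 10 mm deep in the hole. The spring pushes it home again when let go: about 6 N at 0, about 14 N fully back.
- frit_jar: Screw-cap glass jar with a black lid, diameter 46 mm, 71 mm high, about 0.11 kg; origin at the centre of its underside, z up. At the start it stands 6 to 12 mm beyond the outer face of the knob flange (fixture -x side), where it blocks the plunger's travel. Can be grasped from above across its body.
- bare_patch (a point): Middle of a bare piece of tabletop (z = 0) to the left of the fixture, always free of things for 70 mm round: one good place for the jar.
- tin_a: Round metal tin, diameter 50 mm, 24 mm high, beside the fixture on its +y side: to be left alone. Origin at the centre of its underside.
- tin_b: Round metal tin, diameter 50 mm, 24 mm high, beside the fixture on its -y side: to be left alone. Origin at the centre of its underside.
- gauge_block: Small drilled white block 16 x 30 x 18 mm beside the knob, on the fixture's -y side: to be left alone. Origin at the centre of its underside.
There are look-alikes about, which are no part of the job. Leave any orange or yellow look-alike of the frit_jar alone.

How it is judged:
By the outcome, as a careful person would: the job done as asked, in the order asked, and still so for the second after the job is handed in, while the arm keeps its last pose, push and grip.
It also fails if it takes over 42 s, if anything falls off the work surface, if the arm or the gripper's body presses on something with over 40 N, if the wrist force passes 120 N, or if a joint passes its speed limit or range.

### The arm

A 7-joint arm with a two-finger parallel gripper is mounted at the origin on a cart in front of the work surface, level with it; the furniture and walls round the work are solid. World frame = base frame: x ahead of the robot, y to its left, z up, the work surface at z = 0. Lengths are in m, angles in rad, forces in N, time in s.
With the tool pointing down it reaches from about 0.425 to 0.925 m from the base axis. Payload 6.8 kg.
Tool frame: the origin (TCP) lies at the very end of the fingers, on their centre line; the grasp point (between the pads) lies bot.tcp_to_grasp behind it (bot.tcp_to_grasp is the distance from the TCP to the grasp point, in m); z points along the fingers, y is the line along which they close (so a half turn about z gives the same grasp; the last joint's range is limited). The gripper opens to 85 mm and grips with 20 to 120 N. Pads are 22 mm wide; open, the fingers measure 114 mm over their backs; the gripper's body (76 mm by 85 mm) begins 54 mm behind the grasp point. The pads swing forward as they close: fully open they stand 13 mm farther back than shut.
Start: joints at [1.065, 0.477, 0.022, 1.555, -0.011, 1.109, -0.083], TCP at [0.261, -0.622, 0.231] pointing down, gripper open.
Joint ranges: [-2.96, 2.96], [-0.34, 2.1], [-1.41, 1.46], [0.24, 2.44], [-1.37, 4.51], [0.17, 1.92], [-2.96, 2.96]. Speed limits (rad/s): [2.39, 2.39, 3.14, 3.14, 3.14, 3.14, 3.14].

### API

Orientations are given as a unit quaternion [w, x, y, z].
In Python, from station import bot gives the robot as it stands.
- The arm moves only by the tool servo_tool, never from a script. Its argument "motion" is a list that holds one entry, the list of rows, each a list of 7 numbers: the shift along the tool's x, y, z in m, then the turn, a rotation vector about the tool's x, y, z in units of 5 degrees (1.0 is 5 degrees), then the opening, from 0 (shut) to 1 (fully open). A call has 1 to 20 rows; each row is the pose to reach, as a shift and turn from the pose commanded when the call began, along the tool's axes at that moment; what a row does not reach only later rows make up. A row lasts 1/12 s, in which the tool goes at most 41.7 mm and 7.16 degrees, less where a joint would pass 70% of its speed; a pose out of reach is approached as far as the arm can. A call with a gripper value outside its range is refused whole. The fingers move at their own pace and stop on an object; "grip_force" is the grip in N (left out, the last holds). Time passes only in rows, so rows that repeat a pose let the fingers close. It gives the time, the measured TCP pose, the force, the opening and the grip force at its end, in the units of the state.
- bot.get_obs(): the state, without advancing time (a new reading comes with each control period).
- bot.read_camera(name): name is "scene" or "top"; returns a dict with "img" (384x512x3 uint8, red, green, blue), "K" (3x3 intrinsics, pixels), "k1" (the pictures are not rectified: a ray, as slopes to the right and down, at radius r is drawn at 1 + k1 r^2 times it, then the intrinsics apply), "pose" (4x4, takes a point from camera to world coordinates). Camera axes: x right, y down, z forward; pixel columns grow to the right and rows downward; lengths in m; the calibration is good to about 2 mm. A picture is of the moment at which its call begins. There is no depth.
- bot.hand_in(): hands the job in; it is judged then, once.
The state is a dict: "t": time; "q": joint angles; "joint_vel": joint speeds; "joint_torque": joint torques, N m; "eef_pos": TCP position; "tool_rot": TCP orientation; "contact_force": force on the tool from outside, world axes, zero at the start; "torque": the same for the moment, N m; "gripper_width": opening from 0.0 (shut) to 1.0 (fully open); "grasp_force": force on a finger pad.
Only numpy, scipy, OpenCV 4.12 (cv2) and the standard library are available. Lean on these libraries where they do the work, as an engineer would, in place of code of your own. Each camera call takes 0.05 s, during which the arm holds its last target. There are 200 camera calls.

## Working session

There is one attempt and no reset: what is moved stays moved. The work goes in short steps, Python scripts to look and compute and a tool call to move; the robot and the scene stay as the last step left them, time stands still between calls to the robot, and variables do not carry over. Pictures are saved under pics/ and viewed, at most 10 in all, crops included, and the job is handed in when it is done.

Besides the shell and the picture viewer there is one more tool, called after "Call:" as name(argument=value, ...), one argument or row to a line, values as JSON. servo_tool: Moves the arm, as the interface text tells. Its arguments: {"type":"object","properties":{"motion":{"type":"array"},"grip_force":{"type":"number"}},"required":["motion"]}

```bash
ls; mkdir -p pics
cat > h.py <<'E'
import numpy as np, cv2
from station import bot
def cam(n,f=None):
    c=bot.read_camera(n)
    if f: cv2.imwrite(f,c["img"][:,:,::-1])
    return c
def ray(c,u,v):
    K=np.array(c["K"]);k=c["k1"]
    p=cv2.undistortPoints(np.array([[[u,v]]],float),K,np.array([k,0,0,0.]))[0,0]
    T=np.array(c["pose"]);d=T[:3,:3]@[p[0],p[1],1]
    return T[:3,3],d/np.linalg.norm(d)
def onz(c,u,v,z):
    o,d=ray(c,u,v);return o+d*(z-o[2])/d[2]
def proj(c,P):
    T=np.array(c["pose"]);R=T[:3,:3].T
    r=cv2.projectPoints(np.array(P,float).reshape(-1,1,3),R,-R@T[:3,3],np.array(c["K"]),np.array([c["k1"],0,0,0.]))
    return r[0][:,0]
def tri(r1,r2):
    A=0;b=0
    for o,d in (r1,r2):
        M=np.eye(3)-np.outer(d,d);A=A+M;b=b+M@o
    p=np.linalg.solve(A,b);return p,[np.linalg.norm((np.eye(3)-np.outer(d,d))@(p-o)) for o,d in (r1,r2)]
E
python3 - <<'E'
from h import *
for n in("scene","top"):
    c=cam(n,f"pics/{n}0.png");print(n,c["K"],c["k1"],np.round(c["pose"],3))
print(bot.get_obs(),bot.tcp_to_grasp)
E
```

```text
pics
scene [[387.89637531   0.         255.58524221]
 [  0.         387.89637531 190.86870633]
 [  0.           0.           1.        ]] -0.035779663218492165 [[ 0.683 -0.558  0.471  0.193]
 [-0.73  -0.512  0.453 -0.374]
 [-0.012 -0.653 -0.757  0.69 ]
 [ 0.     0.     0.     1.   ]]
top [[396.97018617   0.         256.8919582 ]
 [  0.         396.97018617 195.4756978 ]
 [  0.           0.           1.        ]] -0.027798642288887968 [[-0.009 -0.993  0.114  0.488]
 [-1.     0.008 -0.016  0.011]
 [ 0.015 -0.114 -0.993  1.033]
 [ 0.     0.     0.     1.   ]]
{'t': 0.1, 'q': array([ 1.06493927,  0.47771067,  0.02231856,  1.55636085, -0.01147458,
        1.10927384, -0.08310862]), 'joint_vel': array([-0.00062311, -0.00237275,  0.00207626, -0.00357811,  0.00070695,
       -0.00080855, -0.00053162]), 'joint_torque': array([ 4.54756795e-03, -5.97758961e+01,  1.61362287e+00, -2.81955206e+01,
        1.28466095e-02,  5.04671814e-03, -2.95721463e-05]), 'eef_pos': array([ 0.26125356, -0.62181606,  0.23042351]), 'tool_rot': array([-7.81038292e-04,  9.80284086e-01,  1.97591625e-01, -2.23441504e-04]), 'contact_force': array([ 0.12900638, -0.31669992,  0.38138976]), 'torque': array([-0.0093166 ,  0.07746955,  0.01540231]), 'grasp_force': 0.0, 'gripper_width': 0.9942721419911104} 0.0187
```

View pics/scene0.png

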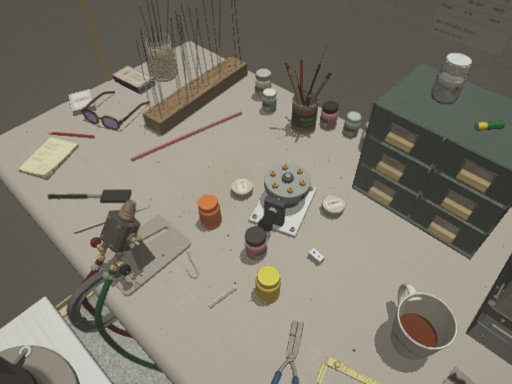

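View pics/top0.png

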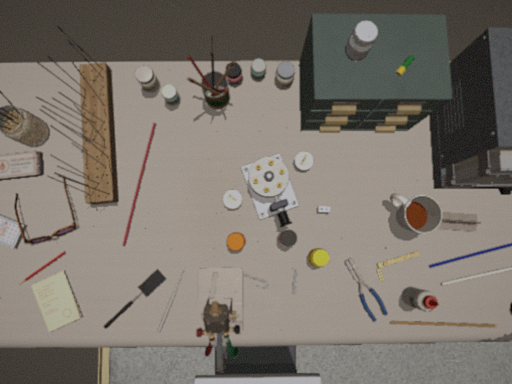

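The scene view shows the black-lidded jar at about (256,243) and the knob at about (270,218). The orange jar is at (209,211) and the yellow one at (268,283). In the top view the jar is at (287,238), the knob at (284,218), the tins at (232,200) and (304,161), and the block at (323,210). Next I'll zoom in.

Run:
```python
import cv2,numpy as np
a=cv2.imread("pics/scene0.png")[150:275,190:350];b=cv2.imread("pics/top0.png")[145:270,205:345]
r=lambda x:cv2.resize(x,(0,0),fx=5,fy=5,interpolation=cv2.INTER_CUBIC)[:600,:800]
def br(x):return np.clip(x.astype(float)*1.6+10,0,255).astype(np.uint8)
cv2.imwrite("pics/sz.png",br(r(a)));cv2.imwrite("pics/tz.png",br(r(b)[:600,:700]))
```

```text
(no output)
```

View pics/sz.png

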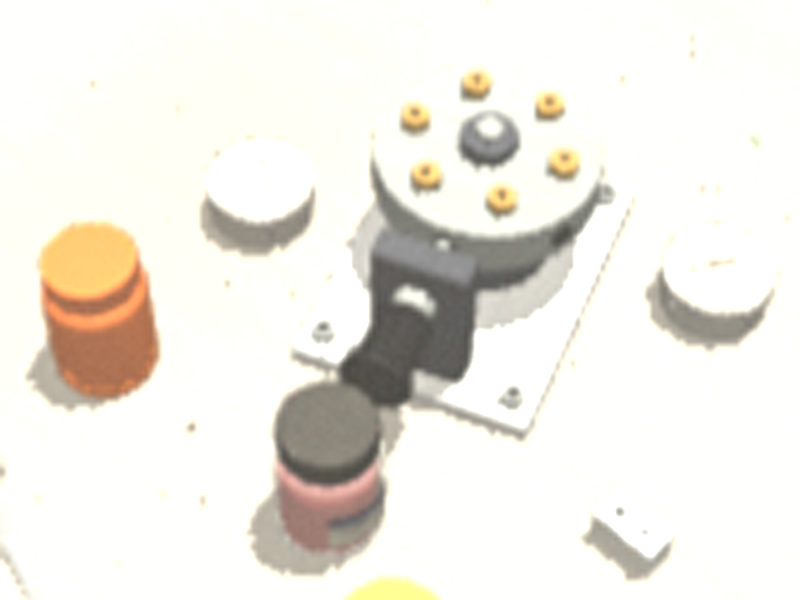

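View pics/tz.png

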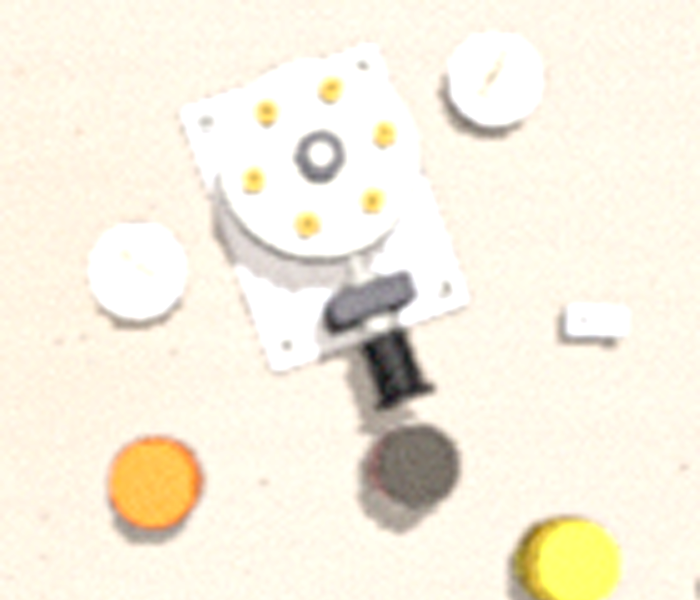

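The crops show the jar's black lid centred near scene (255.6,234.5) and top (288.6,238). The flange's outer end is near scene (265.5,225) and top (286.5,224.5), and the plate screws are clear in both.

```bash
cat > m.py <<'E'
from h import *
S=lambda u,v:(190+u/5-.4,150+v/5-.4); T=lambda u,v:(205+u/5-.4,145+v/5-.4)
cs=cam("scene");ct=cam("top")
def both(n,s,t):
    p,e=tri(ray(cs,*S(*s)),ray(ct,*T(*t)));print(n,np.round(p,4),np.round(e,4));return p
both("jarlid",(328,425),(416,466))
both("hub",(490,128),(321,155))
kf=both("flange outer",(376,378),(407,397))
both("bracket top mid",(425,250),(370,295))
both("orange",(92,262),(155,483))
W=[onz(ct,*T(*t),.012) for t in[(206,122),(363,65),(447,290),(288,346)]]
V=[onz(cs,*S(*t),.012) for t in[(323,331),(512,397),(607,193)]]
print(np.round(W,4),np.round(V,4))
W=np.array(W);d=(W[0]+W[1]-W[2]-W[3])[:2];e=(W[0]+W[3]-W[1]-W[2])[:2]
print("yaw",np.arctan2(d[1],d[0]),np.arctan2(-e[0],e[1]),"len",np.linalg.norm(d)/2,np.linalg.norm(e)/2,"plate centre",W.mean(0))
yaw=np.arctan2(d[1],d[0]);f=W.mean(0)[:2];x=np.array([np.cos(yaw),np.sin(yaw)])
o=f-.014*x;print("origin",o,"knob",o-.077*x,"flange outer",o-.097*x,"disc",o+.03*x)
for n,t,z in[("tin",(137,270),.024),("tinb",(495,78),.024),("block",(598,320),.018)]:print(n,onz(ct,*T(*t),z))
print("patch",onz(ct,188,190,0))
# lid contour by mask
E
python3 m.py
```

```text
jarlid [ 0.4957 -0.0785  0.0698] [0.0008 0.0008]
hub [ 0.6453 -0.0334  0.0866] [0.0005 0.0005]
flange outer [ 0.5287 -0.0747  0.0636] [0.0001 0.0001]
bracket top mid [ 0.5774 -0.0563  0.0845] [0.0005 0.0005]
orange [0.4886 0.0479 0.0707] [0.0006 0.0006]
[[ 0.6751  0.0232  0.012 ]
 [ 0.7049 -0.0593  0.012 ]
 [ 0.5861 -0.101   0.012 ]
 [ 0.5577 -0.0183  0.012 ]] [[ 0.5593 -0.0159  0.012 ]
 [ 0.5881 -0.0992  0.012 ]
 [ 0.7067 -0.0581  0.012 ]]
yaw 0.33885810024889473 0.3384613668570324 len 0.12525598541400626 0.08754993849788754 plate centre [ 0.63096423 -0.03884541  0.012     ]
origin [ 0.61776035 -0.04349915] knob [ 0.54513896 -0.06909475] flange outer [ 0.52627627 -0.07574296] disc [ 0.64605439 -0.03352684]
tin [0.59643126 0.05879876 0.024     ]
tinb [ 0.69512576 -0.12685708  0.024     ]
block [ 0.56935713 -0.17794094  0.018     ]
patch [0.62255956 0.17511554 0.        ]
```

```bash
cat > d.py <<'E'
import sys
from h import *
from scipy.spatial.transform import Rotation as R
# usage: x y z yaw -> tool-frame delta for tool-down pose
a=list(map(float,sys.argv[1:]));o=bot.get_obs();q=o["tool_rot"]
r=R.from_quat(q,scalar_first=True);c,s=np.cos(a[3]),np.sin(a[3])
g=R.from_matrix([[c,s,0],[s,-c,0],[0,0,-1]])
print("t",o["t"],"shift",np.round(r.inv().apply(np.array(a[:3])-o["eef_pos"]),4),"turn",np.round(np.degrees((r.inv()*g).as_rotvec())/5,3),"F",np.round(o["contact_force"],1),o["gripper_width"])
E
python3 d.py .4957 -.0785 .15 .339
python3 - <<'E'
from h import *
# jar checks: dark lid mask centroid in the top view, on the lid-top plane
c=cam("top");i=c["img"].astype(int)[225:255,272:305]
m=((i.max(2)<110)&(i.max(2)-i.min(2)<30)).astype(np.uint8)
n,l,s,k=cv2.connectedComponentsWithStats(m);b=1+s[1:,4].argmax();print(s[b],k[b]+[272,225],onz(c,*(k[b]+[272,225]),.071))
print("edges",onz(c,272+s[b][0],238,.071),onz(c,272+s[b][0]+s[b][2],238,.071))
E
```

```text
t 0.2 shift [ 0.4266 -0.4102  0.0811] turn [-0.012  0.001  0.674] F [ 0.2  0.1 -0.4] 1.00407241298489
[  5   0  20  26 356] [285.60955056 237.58146067] [ 0.49569664 -0.07253545  0.071     ]
edges [ 0.49489014 -0.05170829  0.071     ] [ 0.49442337 -0.10007902  0.071     ]
```

Call:
servo_tool(
  motion=[
    [[0.028,-0.027,0.005,0,0,0.1,1],[0.057,-0.054,0.01,0,0,0.2,1],[0.085,-0.082,0.016,0,0,0.3,1],[0.114,-0.109,0.021,0,0,0.4,1],[0.142,-0.137,0.027,0,0,0.5,1],[0.171,-0.164,0.032,0,0,0.6,1],[0.199,-0.191,0.038,0,0,0.67,1],[0.227,-0.219,0.043,0,0,0.67,1],[0.256,-0.246,0.049,0,0,0.67,1],[0.284,-0.273,0.054,0,0,0.67,1],[0.313,-0.301,0.06,0,0,0.67,1],[0.341,-0.328,0.065,0,0,0.67,1],[0.37,-0.355,0.07,0,0,0.67,1],[0.398,-0.383,0.076,0,0,0.67,1],[0.415,-0.4,0.08,0,0,0.67,1],[0.427,-0.41,0.081,0,0,0.67,1],[0.427,-0.41,0.081,0,0,0.67,1],[0.427,-0.41,0.081,0,0,0.67,1],[0.427,-0.41,0.081,0,0,0.67,1]],
  ],
)

```text
t: 1.83
eef_pos: [0.4959, -0.08, 0.1503]
tool_rot: [0.0, 0.986, 0.168, -0.0]
contact_force: [0.2, -0.7, 0.7]
gripper_width: 1.006
grasp_force: 0.0
```

```bash
python3 d.py .4957 -.0778 .018 .339; python3 -c "
from h import *
c=cam('scene','pics/s1.png');cv2.imwrite('pics/s1z.png',cv2.resize(c['img'][120:290,170:350,::-1],(0,0),fx=3,fy=3))"
```

```text
t 1.8333 shift [ 0.0006 -0.0022  0.1323] turn [ 0.005  0.007 -0.009] F [ 0.2 -0.7  0.7] 1.0055657167726433
```

View pics/s1z.png

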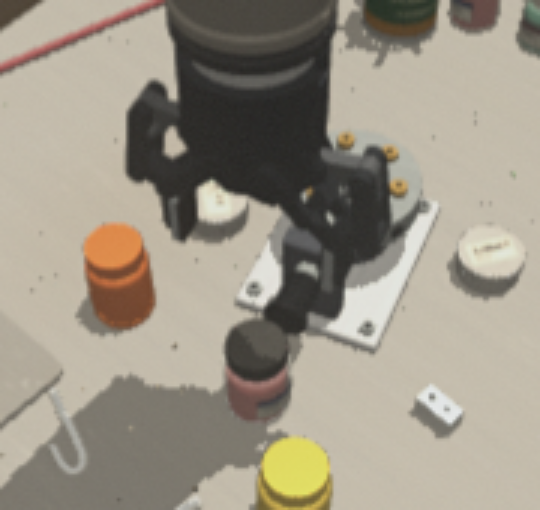

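The gripper hangs above the jar with its fingers either side of it, square to the plunger, and the neighbours are clear. Next I descend and close.

Call:
servo_tool(
  motion=[
    [[0.0005,-0.002,0.025,0,0,0,1],[0.0005,-0.002,0.05,0,0,0,1],[0.0005,-0.002,0.075,0,0,0,1],[0.0005,-0.002,0.1,0,0,0,1],[0.0005,-0.002,0.12,0,0,0,1],[0.0005,-0.002,0.131,0,0,0,1],[0.0005,-0.002,0.131,0,0,0,1],[0.0005,-0.002,0.131,0,0,0,0.7],[0.0005,-0.002,0.131,0,0,0,0.6],[0.0005,-0.002,0.131,0,0,0,0.5],[0.0005,-0.002,0.131,0,0,0,0.4],[0.0005,-0.002,0.131,0,0,0,0.3],[0.0005,-0.002,0.131,0,0,0,0.3],[0.0005,-0.002,0.131,0,0,0,0.3],[0.0005,-0.002,0.131,0,0,0,0.3]],
  ],
  grip_force=30,
)

```text
t: 3.13
eef_pos: [0.4971, -0.077, 0.0208]
tool_rot: [0.0, 0.986, 0.169, 0.001]
contact_force: [-1.4, 0.1, 5.6]
gripper_width: 0.521
grasp_force: 29.8
```

Call:
servo_tool(
  motion=[
    [[0,0,-0.015,0,0,0,0.3],[-0.002,0,-0.035,0,0,0,0.3],[-0.002,0,-0.06,0,0,0,0.3],[-0.002,0,-0.085,0,0,0,0.3],[-0.002,0,-0.11,0,0,0,0.3],[0.01,-0.01,-0.125,0,0,0,0.3],[0.03,-0.03,-0.13,0,0,0,0.3],[0.05,-0.05,-0.13,0,0,0,0.3],[0.07,-0.07,-0.13,0,0,0,0.3],[0.09,-0.09,-0.13,0,0,0,0.3],[0.11,-0.11,-0.13,0,0,0,0.3],[0.13,-0.13,-0.13,0,0,0,0.3],[0.15,-0.15,-0.13,0,0,0,0.3],[0.17,-0.17,-0.13,0,0,0,0.3],[0.185,-0.185,-0.13,0,0,0,0.3],[0.195,-0.192,-0.13,0,0,0,0.3],[0.2,-0.197,-0.13,0,0,0,0.3],[0.2,-0.197,-0.13,0,0,0,0.3],[0.2,-0.197,-0.13,0,0,0,0.3]],
  ],
)

```text
t: 4.72
eef_pos: [0.6189, 0.1741, 0.1492]
tool_rot: [0.001, 0.986, 0.168, -0.0]
contact_force: [-0.4, -0.5, -1.4]
gripper_width: 0.524
grasp_force: 31.4
```

```bash
python3 d.py .62 .175 .022 .339; python3 -c "
from h import *
c=cam('scene','pics/s2.png')"
```

```text
t 4.7167 shift [ 0.0015 -0.0006  0.1272] turn [ 0.01   0.01  -0.007] F [-0.4 -0.5 -1.4] 0.523920348234178
```

View pics/s2.png

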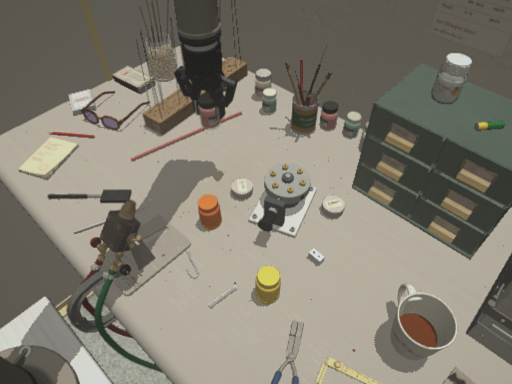

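The jar at (208,108) hangs upright in the gripper, and everything else is undisturbed. Next I lower it slowly to the grasp height.

Call:
servo_tool(
  motion=[
    [[0,0,0.025,0,0,0,0.3],[0,0,0.05,0,0,0,0.3],[0,0,0.075,0,0,0,0.3],[0,0,0.095,0,0,0,0.3],[0,0,0.11,0,0,0,0.3],[0,0,0.118,0,0,0,0.3],[0,0,0.123,0,0,0,0.3],[0,0,0.126,0,0,0,0.3],[0,0,0.128,0,0,0,0.3],[0,0,0.1285,0,0,0,0.3],[0,0,0.1285,0,0,0,0.3],[0,0,0.1285,0,0,0,0.3]],
  ],
)

```text
t: 5.77
eef_pos: [0.6196, 0.1756, 0.0216]
tool_rot: [-0.0, 0.986, 0.169, 0.001]
contact_force: [0.0, 0.1, -1.2]
gripper_width: 0.52
grasp_force: 31.4
```

Call:
servo_tool(
  motion=[
    [[0,0,0.0005,0,0,0,0.3],[0,0,0.001,0,0,0,0.3],[0,0,0.001,0,0,0,0.3],[0,0,0.001,0,0,0,0.3]],
  ],
)

```text
t: 6.1
eef_pos: [0.6197, 0.1757, 0.0209]
tool_rot: [0.0, 0.986, 0.169, 0.001]
contact_force: [-0.9, -0.1, 4.6]
gripper_width: 0.529
grasp_force: 32.0
```

Contact. I'll release and rise.

Call:
servo_tool(
  motion=[
    [[0,0,0,0,0,0,0.6],[0,0,0,0,0,0,0.7],[0,0,0,0,0,0,0.8],[0,0,0,0,0,0,0.9],[0,0,0,0,0,0,1],[0,0,0,0,0,0,1],[0,0,0,0,0,0,1],[0,0,-0.01,0,0,0,1],[0,0,-0.025,0,0,0,1],[0,0,-0.05,0,0,0,1],[0,0,-0.075,0,0,0,1],[0,0,-0.1,0,0,0,1],[0,0,-0.12,0,0,0,1],[0,0,-0.135,0,0,0,1],[0,0,-0.135,0,0,0,1]],
  ],
)

```text
t: 7.35
eef_pos: [0.6214, 0.1764, 0.1595]
tool_rot: [-0.001, 0.986, 0.169, 0.003]
contact_force: [0.4, 0.2, 0.7]
gripper_width: 0.999
grasp_force: 0.0
```

```bash
python3 d.py .545 -.069 .135 .339; python3 -c "
from h import *
c=cam('top','pics/t3.png');c=cam('scene','pics/s3.png')
a=cv2.imread('pics/t3.png')[130:270,150:350];b=cv2.imread('pics/s3.png')[60:270,160:360]
a=cv2.resize(a,(400,280));b=cv2.resize(b,(400,420));a=cv2.copyMakeBorder(a,0,140,0,0,0);cv2.imwrite('pics/c3.png',np.hstack([a,b]))"
```

```text
t 7.35 shift [-0.1538  0.206   0.0235] turn [ 0.001 -0.08   0.002] F [0.4 0.2 0.7] 0.9991573595941686
```

View pics/c3.png

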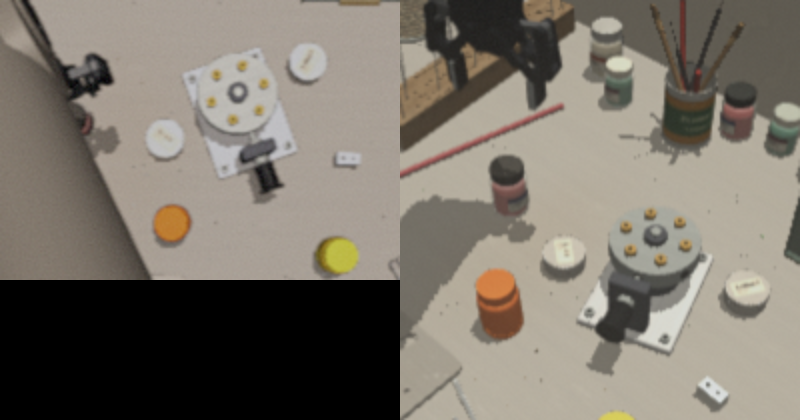

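The jar stands upright and free at the patch, seen at crop (509,185), with the tins and block unmoved. The knob is now fully visible, with its flange near (268,185) in the left crop. I'll measure it again by mask.

Run:
```python
from h import *
yaw=.339;x=np.array([np.cos(yaw),np.sin(yaw)]);o=np.array([.6178,-.0435])
R={}
for n,(u0,u1,v0,v1) in {"top":(274,296,205,232),"scene":(256,282,196,234)}.items():
    c=cam(n);i=c["img"].astype(int)[v0:v1,u0:u1]
    m=(i.max(2)<42).astype(np.uint8);k,l,s,ce=cv2.connectedComponentsWithStats(m);b=1+s[1:,4].argmax();vv,uu=np.nonzero(l==b)
    print(n,s[b],ce[b]+[u0,v0]); print("\n".join("".join(f"{p:4d}" for p in r) for r in i.max(2)[::2,::1])) if n=="top" else 0
    P=np.array([onz(c,u+u0,v+v0,.06)[:2] for u,v in zip(uu,vv)])-o
    a=P@x;l=P@[-x[1],x[0]];print("along",np.percentile(a,[1,50,99]),"lat",np.percentile(l,[1,50,99]))
    for e in([-.097,0],[-.062,0]): print(proj(c,[*(o+e[0]*x),.06]))
```

```text
top [ 4  7 12 14 63] [282.96825397 218.68253968]
  95  99  97 100  97  94  98  91  92  80  66  60  92 147 180 189 196 196 191 190 188 188
  98  97  91  84  80  76  76  88 101  87 107 167 192 198 198 195 190 187 178 165 145 143
  56  50  54  82 126 158 173 174 156 129 132 167 181 169 157 147 153 160 164 168 169 168
 112 127 124 115 125 127 117 105  89  66  49  54 105 152 172 169 171 169 168 169 170 167
 141 131 117  82  56  48  41  45  53  47  33  25  79 144 169 168 171 171 168 171 169 170
 110 109  96  65  35  25  28  41  56  56  44  32  33  92 150 168 169 170 171 167 168 168
 140 118 111 101  70  30  22  27  49  58  51  35  20  50 118 159 169 170 169 170 170 168
 139 114 113 112  90  49  22  21  21  42  54  56  36  19  57 122 158 174 167 169 167 167
 139 118 110 111 109  79  47  23  31  38  49  54  50  20  35  77 107 137 157 168 174 168
 165 142 118 107 115  96  68  36  25  24  28  26  42  45  48  66  84 115 152 169 169 169
 164 151 121 111 113 102  72  46  27  31  57  89 121 153 165 168 171 170 171 171 171 168
 171 168 144 117 108 105  94  99 106 107 111 113 122 130 156 169 167 171 167 169 167 169
 173 170 163 136 113 111 112 111 108 108 111 125 151 163 168 172 167 169 168 167 169 168
 169 167 148 134 126 126 123 126 131 148 162 165 170 168 167 171 168 168 169 168 167 166
along [-0.09358339 -0.08010614 -0.06436501] lat [-0.00843998  0.00479741  0.01091049]
[[286.31632247 225.05322578]]
[[281.3565446  211.65389627]]Traceback (most recent call last):
  File "<stdin>", line 6, in <module>
ValueError: attempt to get argmax of an empty sequence
```

Call:
servo_tool(
  motion=[
    [[-0.012,0.016,0.0,0,-0.08,0,1],[-0.027,0.037,0.0,0,-0.08,0,1],[-0.045,0.06,0.002,0,-0.08,0,1],[-0.063,0.084,0.004,0,-0.08,0,1],[-0.081,0.108,0.008,0,-0.08,0,1],[-0.099,0.132,0.012,0,-0.08,0,1],[-0.117,0.156,0.016,0,-0.08,0,1],[-0.133,0.178,0.02,0,-0.08,0,1],[-0.145,0.194,0.023,0,-0.08,0,1],[-0.152,0.203,0.023,0,-0.08,0,1],[-0.1545,0.206,0.023,0,-0.08,0,1],[-0.1545,0.206,0.023,0,-0.08,0,1],[-0.1545,0.206,0.023,0,-0.08,0,1],[-0.1545,0.206,0.023,0,-0.08,0,1]],
  ],
)

```text
t: 8.72
eef_pos: [0.5427, -0.0682, 0.1319]
tool_rot: [0.0, 0.985, 0.17, -0.003]
contact_force: [0.3, -0.5, 0.4]
gripper_width: 1.001
grasp_force: 0.0
```

```bash
python3 d.py .5443 -.0694 .041 .339
```

```text
t 8.7167 shift [0.0017 0.0017 0.0909] turn [-0.007  0.07   0.033] F [ 0.3 -0.5  0.4] 1.0012777658233842
```

Call:
servo_tool(
  motion=[
    [[0.0015,0.0015,0.02,0,0.07,0,1],[0.0015,0.0015,0.04,0,0.07,0,1],[0.0015,0.0015,0.06,0,0.07,0,1],[0.0015,0.0015,0.078,0,0.07,0,1],[0.0015,0.0015,0.089,0,0.07,0,1],[0.0015,0.0015,0.09,0,0.07,0,1],[0.0015,0.0015,0.09,0,0.07,0,1],[0.0015,0.0015,0.09,0,0.07,0,1]],
  ],
)

```text
t: 9.38
eef_pos: [0.5443, -0.0708, 0.0426]
tool_rot: [0.0, 0.986, 0.169, 0.0]
contact_force: [-0.6, 0.4, -0.0]
gripper_width: 1.002
grasp_force: 0.0
```

```bash
python3 d.py .5443 -.0694 .041 .339;python3 -c "
from h import *
c=cam('scene','pics/s4.png');cv2.imwrite('pics/s4z.png',cv2.resize(c['img'][140:270,190:350,::-1],(0,0),fx=4,fy=4))"
```

```text
t 9.3833 shift [ 0.0005 -0.0013  0.0016] turn [ 0.004 -0.006  0.011] F [-0.6  0.4 -0. ] 1.002181089709319
```

View pics/s4z.png

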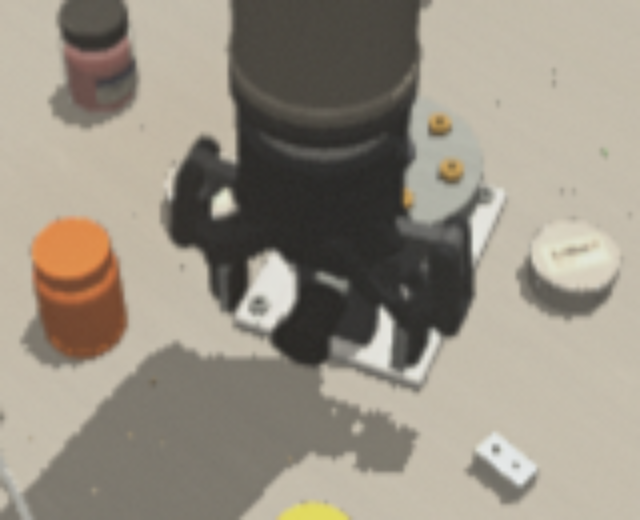

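The knob at (310,320) lies midway between the open fingers. Next I close on it.

Call:
servo_tool(
  motion=[
    [[0.0,-0.001,0.001,0,0,0,0.8],[0.0,-0.001,0.001,0,0,0,0.7],[0.0,-0.001,0.001,0,0,0,0.6],[0.0,-0.001,0.001,0,0,0,0.5],[0.0,-0.001,0.001,0,0,0,0.4],[0.0,-0.001,0.001,0,0,0,0.3],[0.0,-0.001,0.001,0,0,0,0.2],[0.0,-0.001,0.001,0,0,0,0.1],[0.0,-0.001,0.001,0,0,0,0.1],[0.0,-0.001,0.001,0,0,0,0.1],[0.0,-0.001,0.001,0,0,0,0.1],[0.0,-0.001,0.001,0,0,0,0.1]],
  ],
  grip_force=70,
)

```text
t: 10.43
eef_pos: [0.5426, -0.0678, 0.0414]
tool_rot: [-0.001, 0.986, 0.17, -0.001]
contact_force: [-3.8, 6.6, 8.5]
gripper_width: 0.259
grasp_force: 68.1
```

Call:
servo_tool(
  motion=[
    [[-0.002,-0.001,-0.0005,0,0,0,0.1],[-0.004,-0.001,-0.0005,0,0,0,0.1],[-0.006,-0.001,-0.0005,0,0,0,0.1],[-0.008,-0.001,-0.0005,0,0,0,0.1],[-0.01,-0.001,-0.0005,0,0,0,0.1],[-0.012,-0.001,-0.0005,0,0,0,0.1],[-0.013,-0.001,-0.0005,0,0,0,0.1],[-0.013,-0.001,-0.0005,0,0,0,0.1],[-0.013,-0.001,-0.0005,0,0,0,0.1]],
  ],
)

```text
t: 11.18
eef_pos: [0.5337, -0.0708, 0.0416]
tool_rot: [-0.001, 0.985, 0.17, 0.003]
contact_force: [9.5, 5.8, -8.9]
gripper_width: 0.257
grasp_force: 69.8
```

Call:
servo_tool(
  motion=[
    [[-0.002,0,0,0,0,0,0.1],[-0.004,0,0,0,0,0,0.1],[-0.006,0,0,0,0,0,0.1],[-0.007,0,0,0,0,0,0.1],[-0.008,0,0,0,0,0,0.1],[-0.008,0,0,0,0,0,0.1],[-0.008,0,0,0,0,0,0.1]],
  ],
)

```text
t: 11.77
eef_pos: [0.5276, -0.073, 0.0416]
tool_rot: [-0.001, 0.985, 0.17, 0.004]
contact_force: [12.7, 6.3, -13.9]
gripper_width: 0.254
grasp_force: 70.4
```

Call:
servo_tool(
  motion=[
    [[-0.001,0,0.0003,0,0,0,0.1],[-0.002,0,0.0006,0,0,0,0.1],[-0.003,0,0.0008,0,0,0,0.1],[-0.004,0,0.0008,0,0,0,0.1],[-0.004,0,0.0008,0,0,0,0.1],[-0.004,0,0.0008,0,0,0,0.1],[-0.004,0,0.0008,0,0,0,0.1]],
  ],
)

```text
t: 12.35
eef_pos: [0.5277, -0.073, 0.0417]
tool_rot: [-0.001, 0.985, 0.17, 0.008]
contact_force: [22.2, 9.9, -17.7]
gripper_width: 0.257
grasp_force: 72.0
```

```bash
python3 d.py .5276 -.073 .041 .339;python3 -c "
from h import *
a=cam('top','pics/t5.png')['img'][150:270,150:350,::-1];b=cam('scene','pics/s5.png')['img'][90:270,170:350,::-1]
a=cv2.resize(a,(400,240));b=cv2.resize(b,(400,400));cv2.imwrite('pics/c5.png',np.hstack([cv2.copyMakeBorder(a,0,160,0,0,0),b]))"
```

```text
t 12.35 shift [-0.0001  0.      0.0007] turn [ 0.    -0.185  0.041] F [ 22.2   9.9 -17.7] 0.2565484622612028
```

View pics/c5.png

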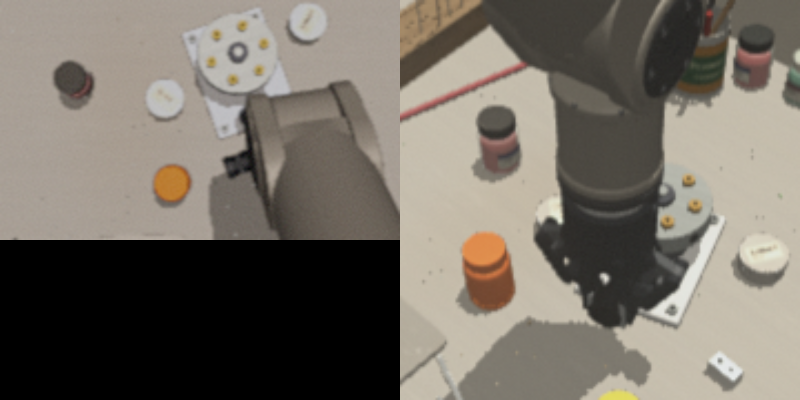

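The plunger is on its stop: the TCP stayed put at 16 mm of travel while the axial force rose from 14 to 24 N. The jar is upright on the patch, and the tins and block are untouched. I'll hold briefly to check it is steady.

Call:
servo_tool(
  motion=[
    [[0,0,0,0,0,0,0.1],[0,0,0,0,0,0,0.1],[0,0,0,0,0,0,0.1],[0,0,0,0,0,0,0.1],[0,0,0,0,0,0,0.1],[0,0,0,0,0,0,0.1]],
  ],
)

```text
t: 12.95
eef_pos: [0.5277, -0.073, 0.0417]
tool_rot: [-0.001, 0.985, 0.17, 0.008]
contact_force: [21.0, 9.2, -17.1]
gripper_width: 0.259
grasp_force: 72.0
```

```bash
python3 -c "
from station import bot
print(bot.hand_in())"
```

```text
the job is handed in; nothing more can be done
None
```

The job is handed in (no verdict was returned): the jar stands upright about 25 cm from the knob, the tins and block look unmoved, and the gripper is holding the plunger on its stop at about 16 mm of travel.

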